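# Hang the spark guard on its hinge pins

### The job

Take the yellow two-eyed spark guard out of its rack and hang it on the green hinge stand: lower both eyes together onto the two upright pins, gently, until the guard is fully down, and leave it upright and closed, its free end over the rest sill in front of the die block. Leave the blue one-eyed guard and the forged rod where they are.

Things in the scene. Friction and masses are not known exactly. Their poses are not given: they have to be found in the camera images.
- guard: Yellow guard to hang: loose upright leaf, steel frame and clear window, 0.4 kg. Origin: on the vertical eye axis, level with the lower edge; z up, y from leaf to eyes. Leaf spans y -18 to -140, z 0 to 150 mm, 8 mm thick in x. Two eyes on the axis (rings 40 mm outside, bore 26, 18 high), undersides at z 0 and 115. Starts in either grey rack, lower edge 12 mm above the table.
- guard_grip (a point): Grip point on the yellow guard, in its frame at (0, -79, 137) mm: middle of the top rail, which is 14 mm thick in x, spans z 125 to 150 mm and is free on both sides. Grip from above, fingers closing along the guard's x. The rack's slot holds it with a few degrees of play; its cheeks reach 40 mm above the guard's lower edge: lift 45 mm or more straight up first.
- stand: Fixed green hinge stand. Origin: at table level on the vertical axis of its two steel pins; z up, y towards its 34 mm wide post (y 50 to 80, 164 high). Closed and fully down, the guard's frame matches it in x, y, yaw, with the guard's origin at z 50 mm. Die block at x 55 to 141, y -145 to 25, top z 80. Base plate 14 thick, x -40 to 150, y -170 to 90. Rest sill at y -125, top z 47, 70 mm long in x.
- stand_pin_low (a point): Shoulder of the lower pin, z 50 mm on the stand's pin axis; the upper one is 115 mm above it. Pins point up: 20 mm thick for 12 mm, then tapering to a 6 mm tip 38 mm above the shoulder (a 38 mm collar on a 13 mm thick arm from the post). The lower eye must pass between them: bring the guard in level from the stand's -x side, its origin at z 95 to 130 mm, then lower.
- spare: Bystander, leave alone: a blue guard of the same size, axes and origin, with only one eye, half way up, standing in the other grey rack.
- forging: Bystander, leave alone: grey steel forged connecting rod, 109 mm long, 44 mm wide at the large end, 18 mm high, lying flat on the table to the right of the stand. Origin under its middle, x along it.
There are look-alikes about, which are no part of the job. Several things have the shape of the guard; the one meant has the colours described above.

How it is judged:
At the end, for the whole second after the job is handed in: The yellow guard hangs at rest on both pins: its eye axis within 10 mm of the pin axis in x and in y, fully down (origin 42 to 58 mm above the table), upright within 8 degrees, closed within 20 degrees of the stand's y axis (x of guard in the frame of stand between -0.01 and 0.01 m and y of guard in the frame of stand between -0.01 and 0.01 m and z of guard in the frame of stand between 0.042 and 0.058 m and angle between guard's own z axis and vertical below 0.14 rad and angle between the y axis of guard and the y axis of stand, either way round below 0.35 rad and linear speed of guard below 0.03 m/s); the robot touches nothing.
It fails at once if the guard was dropped onto the pins (moved faster than 0.7 m/s over them) (horizontal distance between guard and stand below 0.02 m and height (world z) of guard below 0.11 m and linear speed of guard above 0.7 m/s).
It fails at once if the blue guard was moved by more than 30 mm (distance of spare from where it was at the start of the episode above 0.03 m).
It fails at once if the forged rod was moved by more than 30 mm (distance of forging from where it was at the start of the episode above 0.03 m).
It also fails if it takes over 40 s, if anything falls off the work surface, if the arm or the gripper's body presses on something with over 40 N, if the wrist force passes 120 N, or if a joint passes its speed limit or range.

### The arm

A 7-joint arm with a two-finger parallel gripper is mounted at the origin on the work surface. World frame = base frame: x ahead of the robot, y to its left, z up, the work surface at z = 0. Lengths are in m, angles in rad, forces in N, time in s.
With the tool pointing down it reaches from about 0.4 to 0.875 m from the base axis. Payload 19.3 kg.
Tool frame: the origin (TCP) lies on the centre line of the jaws, within the pads' length; the fingertips stand 14 mm ahead of it and the grasp point (between the pads) lies 5 mm behind it (bot.tip_extent is the distance from the TCP to the fingertips, in m); z points along the fingers, y is the line along which they close (so a half turn about z gives the same grasp; the last joint's range is limited). The gripper opens to 85 mm and grips with 20 to 120 N. Pads are 22 mm wide; open, the fingers measure 114 mm over their backs; the gripper's body (76 mm by 85 mm) begins 54 mm behind the grasp point. The pads swing forward as they close: fully open they stand 13 mm farther back than shut.
Start: joints at [1.191, 0.521, -0.036, 1.599, 0.021, 1.021, -0.113], TCP at [0.191, -0.595, 0.245] pointing down, gripper open.
Joint ranges: [-2.91, 2.91], [-0.3, 2.13], [-1.5, 1.42], [0.17, 2.43], [-1.26, 4.41], [0.16, 1.93], [-2.52, 2.52]. Speed limits (rad/s): [1.89, 1.89, 2.39, 2.39, 3.01, 3.01, 3.01].

### API

Orientations are given as [roll, pitch, yaw] about the fixed x, y, z axes, in that order (R = Rz(yaw) Ry(pitch) Rx(roll)).
In Python, from workcell import monitor, grab_frame, camera_model, bot gives the robot as it stands.
- The arm moves only by the tool move_arm, never from a script. Its argument "moves" is a list of rows, each a list of 4 numbers: the shift along the world's x, y, z in mm, then the turn about the world's z in rad. A call has 1 to 12 rows; each row is the pose to reach, as a shift and turn from the pose commanded when the call began; what a row does not reach only later rows make up. A row lasts 1/8 s, in which the tool goes at most 62.5 mm and 10.7 degrees, less where a joint would pass 70% of its speed; a pose out of reach is approached as far as the arm can. A call with a gripper value outside its range is refused whole. "gripper" is the opening, from 0 (shut) to 1 (fully open), set as the call begins (left out, the last holds). The fingers move at their own pace and stop on an object; "newtons" is the grip in N (left out, the last holds). Time passes only in rows, so rows that repeat a pose let the fingers close. It gives the time, the measured TCP pose, the force, the opening and the grip force at its end, in the units of the state.
- monitor.observe(): the state, without advancing time (a new reading comes with each control period).
- grab_frame(name): name is "scene" or "side" or "wrist"; returns the picture (480x640x3 uint8, blue, green, red); there is no depth.
- camera_model(name): a dict with "vfov" (degrees; the focal length in pixels is half the picture's height over the tangent of half this angle, whatever the lens; pixels are square), "cx", "cy" (the principal point, pixels), "R" (3x3) and "t" (3): a world point X has camera coordinates R X + t; the wrist camera has in their place "T_tool_cam" (4x4, takes a point from camera to tool coordinates, whose origin is the TCP and whose axes are the flange's). Camera axes: x right, y down, z forward; pixel columns grow to the right and rows downward; lengths in m; the calibration is good to about 2 mm. A picture is of the moment at which its call begins: read the wrist's pose just before it. camera_model takes no time and is no camera call.
- bot.job_done(): hands the job in; it is judged then, once.
The state is a dict: "clock": time; "qpos": joint angles; "qd": joint speeds; "joint_efforts": joint torques, N m; "position": TCP position; "tool_rot": TCP orientation; "force": force on the tool from outside, world axes, zero at the start; "moment": the same for the moment, N m; "grip_width": finger opening in m; "finger_force": force on a finger pad.
Only numpy, scipy, OpenCV 4.12 (cv2) and the standard library are available. Lean on these libraries where they do the work, as an engineer would, in place of code of your own. Each camera call takes 0.05 s, during which the arm holds its last target. There are 200 camera calls.

## Working session

There is one attempt and no reset: what is moved stays moved. The work goes in short steps, Python scripts to look and compute and a tool call to move; the robot and the scene stay as the last step left them, time stands still between calls to the robot, and variables do not carry over. Pictures are saved under pics/ and viewed, at most 10 in all, crops included, and the job is handed in when it is done.

Besides the shell and the picture viewer there is one more tool, called as name(argument=value, ...) on one line, values as JSON. move_arm: Moves the arm, as the interface text tells. Its arguments: {"type":"object","properties":{"moves":{"type":"array","items":{"type":"array","items":{"type":"number"}}},"gripper":{"type":"number"},"newtons":{"type":"number"}},"required":["moves"]}

```bash
mkdir -p pics; python3 - <<'E'
from workcell import monitor, grab_frame, camera_model, bot
import cv2
s=monitor.observe(); print(s)
for n in("scene","side"):
    cv2.imwrite(f"pics/{n}0.png",grab_frame(n)); print(n,camera_model(n))
print(camera_model("wrist"))
E
```

```text
{'clock': 0.0, 'qpos': array([ 1.19079758,  0.52201429, -0.03630324,  1.59998311,  0.02120063,
        1.02109714, -0.11275858]), 'qd': array([ 0.00075715,  0.00025208, -0.00198425, -0.00030846,  0.00158636,
       -0.00039091,  0.00133678]), 'joint_efforts': array([-1.27291074e-03, -9.27108335e+01,  1.97933793e+00, -3.69945002e+01,
        1.78616925e-02,  8.03861883e-03, -2.28555905e-05]), 'position': array([ 0.19040057, -0.5949664 ,  0.24473473]), 'tool_rot': array([-3.14047945e+00,  9.16860667e-05,  3.09809180e-01]), 'force': array([-0.23642556,  0.35763533, -0.13538056]), 'moment': array([ 0.00457894, -0.00460519,  0.00953267]), 'finger_force': 0.0, 'grip_width': 0.08536232347291577}
scene {'vfov': 53.08582746759802, 'cx': 321.59418970907126, 'cy': 238.34631271904814, 'R': array([[ 0.86920921,  0.49438805,  0.00746964],
       [ 0.41307721, -0.71778399, -0.56049386],
       [-0.27173989,  0.49027196, -0.82812489]]), 't': array([-0.44173149, -0.03621624,  1.30596545])}
side {'vfov': 54.97191208637788, 'cx': 321.00265535795836, 'cy': 230.79874677547573, 'R': array([[-0.83740681, -0.54649557,  0.00961361],
       [-0.30386988,  0.45086226, -0.83927726],
       [ 0.45432689, -0.70573778, -0.54361867]]), 't': array([0.43353448, 0.17776358, 1.09588403])}
{'vfov': 62.7041055338297, 'cx': 318.55126149716625, 'cy': 235.2265598234671, 'T_tool_cam': array([[ 4.89409755e-04, -9.58130780e-01, -2.86330526e-01,
         7.24814595e-02],
       [ 9.99999674e-01,  2.84974783e-04,  7.55652873e-04,
        -1.97658951e-04],
       [-6.42417297e-04, -2.86330802e-01,  9.58130607e-01,
        -1.28725706e-01],
       [ 0.00000000e+00,  0.00000000e+00,  0.00000000e+00,
         1.00000000e+00]])}
```

View pics/scene0.png

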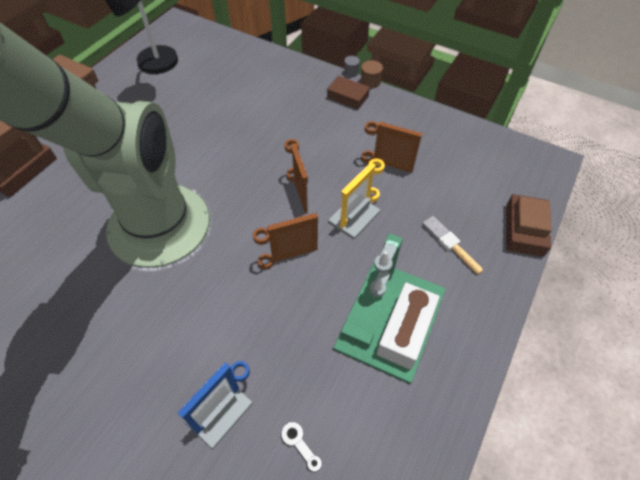

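View pics/side0.png

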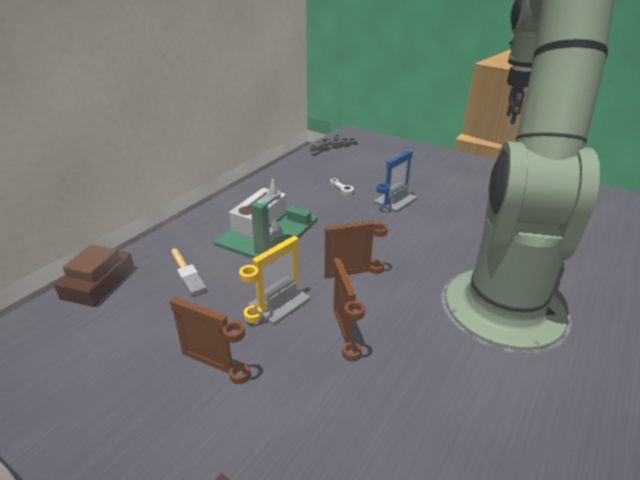

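The candidates in the scene image are:
- yellow two-eyed guard at (360,195), in a grey rack: this matches the description
- rust-brown two-eyed leaves at (393,147), (300,175) and (288,240)
- blue one-eyed guard at (213,397)

I choose the yellow one and check it in a close crop, together with the stand.

```bash
python3 - <<'E'
import cv2,numpy as np
a=cv2.imread("pics/scene0.png")[150:300,325:425]; b=cv2.imread("pics/side0.png")[170:330,210:325]
a=cv2.resize(a,None,fx=3.75,fy=3.75,interpolation=2); b=cv2.resize(b,None,fx=3.5,fy=3.5,interpolation=2)
b=cv2.copyMakeBorder(b,0,max(0,563-b.shape[0]),0,0,0)[:563]; a=a[:563];
a=cv2.copyMakeBorder(a,0,563-a.shape[0],0,0,0)
o=np.hstack([a,b]);print(o.shape,a.shape);cv2.imwrite("pics/crop1.png",o[:, :800])
for n in("scene","side"):
    h=cv2.cvtColor(cv2.imread(f"pics/{n}0.png"),cv2.COLOR_BGR2HSV)
    m=cv2.inRange(h,(18,140,90),(34,255,255)); k,l,st,c=cv2.connectedComponentsWithStats(m)
    print(n,[(st[i].tolist(),c[i].round(1)) for i in range(1,k) if st[i,4]>30])
E
```

```text
(563, 777, 3) (563, 375, 3)
scene [([341, 157, 45, 70, 774], array([362.7, 183.3]))]
side [([240, 236, 58, 87, 1261], array([265.2, 272.7]))]
```

View pics/crop1.png

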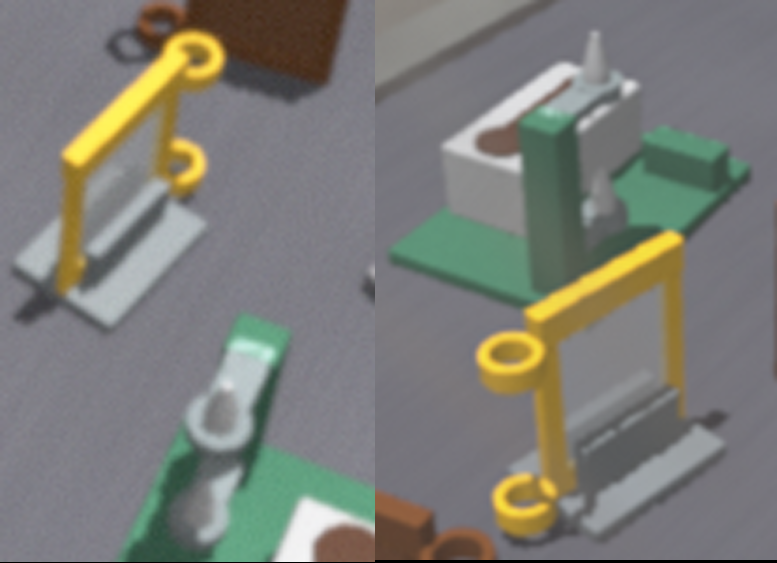

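The crop confirms it: yellow leaf with two eyes (upper at scene (377,165), lower at (373,195)) in a grey rack. The stand's upper pin tip is at scene (385,253) and side (273,179).

```bash
cat > h.py <<'E'
import cv2,numpy as np
from workcell import camera_model,monitor,grab_frame,bot
def cam(n):
    m=camera_model(n); f=240/np.tan(np.radians(m["vfov"]/2))
    if n=="wrist":
        s=monitor.observe(); r=s["tool_rot"]
        from scipy.spatial.transform import Rotation as Ro
        T=np.eye(4);T[:3,:3]=Ro.from_euler("xyz",r).as_matrix();T[:3,3]=s["position"]
        I=np.linalg.inv(T@m["T_tool_cam"]);R,t=I[:3,:3],I[:3,3]
    else: R,t=m["R"],m["t"]
    return np.array([[f,0,m["cx"]],[0,f,m["cy"]],[0,0,1]]),np.array(R),np.array(t)
def plane(C,px,z):
    K,R,t=C; px=np.atleast_2d(px).astype(float)
    d=(R.T@np.linalg.inv(K)@np.c_[px,np.ones(len(px))].T).T; c=-R.T@t
    return c+d*((z-c[2])/d[:,2])[:,None]
def tri(C1,p,C2,q):
    P=[K@np.c_[R,t] for K,R,t in(C1,C2)]
    X=cv2.triangulatePoints(P[0],P[1],np.array(p,float).reshape(2,1),np.array(q,float).reshape(2,1)).ravel();return X[:3]/X[3]
def proj(C,X):
    K,R,t=C; u=K@(R@np.array(X)+t);return u[:2]/u[2]
def rect(n,img,lo,hi,z,minA=100):
    m=cv2.inRange(cv2.cvtColor(img,cv2.COLOR_BGR2HSV),lo,hi)
    cs=[c for c in cv2.findContours(m,0,2)[0] if cv2.contourArea(c)>minA]
    return [(cv2.contourArea(c),plane(n,c[:,0],z)[:,:2]) for c in cs]
E
python3 - <<'E'
from h import *
np.set_printoptions(precision=4,suppress=True)
A,B=cam("scene"),cam("side")
for k,p,q,z in[("eyeU",(376.7,164.9),(249.1,270.6),.145),("eyeL",(373.5,194.8),(252.9,313.4),.03),("railend",(345,191.3),(297.7,237.7),.162),("pinU",(385,252.7),(272.9,179.4),.203)]:
    print(k,tri(A,p,B,q),plane(A,p,z)[0],plane(B,q,z)[0])
for n,C in(("scene",A),("side",B)):
    im=cv2.imread(f"pics/{n}0.png")
    for nm,lo,hi,z in(("green",(65,90,40),(90,255,255),.014),("white",(0,0,190),(180,40,255),.08)):
        for a,w in rect(C,im,lo,hi,z):
            if np.all(abs(w)<1.2):
                r=cv2.minAreaRect((w*1000).astype(np.float32)); print(n,nm,a,r)
E
```

```text
eyeU [0.4609 0.3675 0.143 ] [0.4622 0.3664 0.145 ] [0.4581 0.369  0.145 ]
eyeL [0.463  0.3681 0.0217] [0.467  0.3631 0.03  ] [0.4543 0.3738 0.03  ]
railend [0.4353 0.233  0.1613] [0.4387 0.2348 0.162 ] [0.4308 0.2321 0.162 ]
pinU [0.6057 0.097  0.203 ] [0.6061 0.0973 0.203 ] [0.6052 0.0969 0.203 ]
scene green 3524.0 ((664.2701416015625, 59.63372039794922), (185.1087188720703, 259.3891296386719), 4.635128974914551)
scene white 664.0 ((635.7247314453125, -297.6509094238281), (39.66401672363281, 101.46991729736328), 75.5445785522461)
scene white 542.0 ((478.75445556640625, -330.8533630371094), (106.14128875732422, 30.728078842163086), 79.87317657470703)
scene white 2546.0 ((708.9627685546875, 45.36389923095703), (84.33175659179688, 168.87042236328125), 4.770062446594238)
scene white 271.0 ((681.2229614257812, 302.8426208496094), (37.00004959106445, 93.67620849609375), 63.60230255126953)
scene white 153.5 ((494.18121337890625, 236.35690307617188), (99.63092803955078, 17.551944732666016), 80.56149291992188)
scene white 1103.5 ((110.41392517089844, -12.872451782226562), (117.54276275634766, 244.63339233398438), 13.383184432983398)
scene white 188.0 ((-285.9473876953125, 241.75399780273438), (50.953712463378906, 80.05499267578125), 23.605613708496094)
scene white 7858.5 ((896.6848754882812, 825.6908569335938), (375.6156921386719, 407.7091369628906), 2.0172979831695557)
side green 238.5 ((696.7929077148438, 163.49630737304688), (96.08148193359375, 62.2343635559082), 4.27947998046875)
side green 241.0 ((620.205810546875, 19.545602798461914), (68.16725158691406, 96.5699234008789), 81.29036712646484)
side white 122.0 ((637.642822265625, 387.09027099609375), (35.28306198120117, 35.66246032714844), 64.06790161132812)
side white 148.5 ((735.284912109375, 49.468170166015625), (32.471866607666016, 167.9687042236328), 8.156495094299316)
```

Stand: (0.606, 0.097), yaw ≈ 0.083; two independent measurements agree. Guard: axis ≈ (0.461, 0.367), yaw ≈ -0.18, so the grip point is ≈ (0.447, 0.290). I'll go there at z 0.30 and take a wrist picture.

move_arm(moves=[[37,42,8,0.09],[74,84,16,0.18],[111,126,24,0.27],[148,168,32,0.36],[185,210,40,0.45],[222,252,48,0.54],[260,295,55,0.63],[276,345,55,0.72],[292,395,55,0.81],[308,445,55,0.9],[324,495,55,0.99],[340,545,55,1.08]], gripper=1)

```text
clock: 1.6
position: [0.5307, -0.0487, 0.3002]
tool_rot: [-3.141, 0.0, 1.393]
force: [0.2, -0.2, -0.2]
grip_width: 0.0857
finger_force: 0.0
```

move_arm(moves=[[-14,57,0,0],[-28,114,0,0],[-42,171,0,0],[-56,228,0,0],[-70,285,0,0],[-83,340,0,0],[-83,340,0,0],[-83,340,0,0],[-83,340,0,0]])

```text
clock: 2.72
position: [0.448, 0.2885, 0.3002]
tool_rot: [3.141, 0.001, 1.388]
force: [0.2, -0.6, 0.1]
grip_width: 0.0855
finger_force: 0.0
```

```bash
python3 - <<'E'
from h import *
s=monitor.observe();print(s["clock"],s["position"],s["tool_rot"],s["qpos"])
W=cam("wrist"); im=grab_frame("wrist"); cv2.imwrite("pics/w1.png",im)
A=cam("scene")
h=cv2.cvtColor(im,cv2.COLOR_BGR2HSV); m=cv2.inRange(h,(18,140,90),(34,255,255))
print(cv2.boundingRect(m)); print("expect grip",proj(W,(.447,.290,.162)),"eye",proj(W,(.461,.3675,.145)))
E
```

```text
2.725 [0.4480359  0.28853283 0.30019105] [3.14149758e+00 5.55173678e-04 1.38790852e+00] [-0.20650187  0.37078768 -0.62653622  1.75163465  0.24148683  1.09733316
 -1.09481058]
(289, 76, 58, 227)
expect grip [317.17791428 223.76822779] eye [316.72477512 106.26042972]
```

View pics/w1.png

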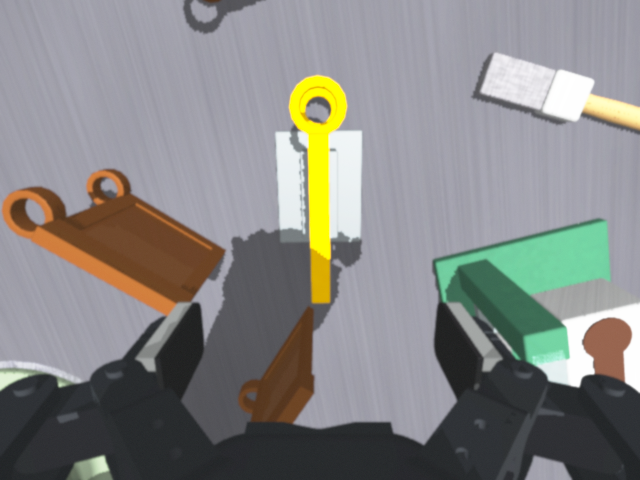

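The wrist image shows the yellow ring centred at (318,105) and the rail running down to its free end at (320,303). The rust leaves are at lower left (200,280) and (290,360), clear of the finger path; the green stand is at right.

```bash
python3 - <<'E'
from h import *
W=cam("wrist"); im=cv2.imread("pics/w1.png")
m=cv2.inRange(cv2.cvtColor(im,cv2.COLOR_BGR2HSV),(18,140,90),(34,255,255))
ys=np.arange(150,295,5); c=np.array([[np.nonzero(m[y])[0].mean(),y] for y in ys])
w=plane(W,c,.162); p=np.polyfit(w[:,1],w[:,0],1); print("yaw from rail",-np.arctan(p[0]),"tool-90",monitor.observe()["tool_rot"][2]-np.pi/2)
cen,r=cv2.minEnclosingCircle(np.argwhere(m[:133]>0)[:,::-1].astype(np.float32)); print(cen,r)
e=plane(W,cen,.145)[0]; f=plane(W,(320.5,303),.162)[0]; print("eye",e,"end",f, np.linalg.norm((e-f)[:2]))
y=-np.arctan(p[0]); d=np.array([-np.sin(y),np.cos(y)])
print("grip from eye",e[:2]-.079*d,"from end",f[:2]+.061*d, "rail x at y .29",np.polyval(p,.29))
for q,z in(((312,310),.15),((223,248),.15),((180,315),.15)):print(plane(W,q,z)[0])
E
```

```text
yaw from rail -0.16357182358918698 tool-90 -0.18295768757769904
(317.0, 105.26470947265625) 29.788755416870117
eye [0.46132735 0.3681878  0.145     ] end [0.4382904  0.22947039 0.162     ] 0.14061728608583066
grip from eye [0.44846273 0.2902423 ] from end [0.44822384 0.28965616] rail x at y .29 0.4483124494976873
[0.42963177 0.21885924 0.15      ]
[0.37382819 0.28125104 0.15      ]
[0.3266547  0.23342915 0.15      ]
```

move_arm(moves=[[0,1,-40,0.02],[0,1,-80,0.02],[0,1,-115,0.02],[0,1,-140,0.02],[0,1,-156,0.02],[0,1,-156,0.02],[0,1,-156,0.02]])

```text
clock: 3.65
position: [0.448, 0.2909, 0.1452]
tool_rot: [3.141, -0.001, 1.409]
force: [0.0, -0.7, 0.3]
grip_width: 0.0852
finger_force: 0.0
```

move_arm(moves=[[0,0,0,0],[0,0,0,0],[0,0,0,0],[0,0,0,0],[0,0,0,0],[0,0,0,0]], gripper=0, newtons=70)

```text
clock: 4.4
position: [0.4478, 0.2908, 0.1445]
tool_rot: [3.141, -0.0, 1.41]
force: [1.5, -1.0, 5.4]
grip_width: 0.0131
finger_force: 69.4
```

move_arm(moves=[[0,0,8,0],[0,0,22,0],[0,0,40,0],[0,0,60,0],[0,0,85,0],[0,0,115,0],[0,0,145,0],[0,0,165,0],[0,0,175,0],[0,0,175,0],[0,0,175,0]])

```text
clock: 5.78
position: [0.4473, 0.2905, 0.3186]
tool_rot: [-3.141, 0.001, 1.41]
force: [-0.4, -0.4, -4.7]
grip_width: 0.0128
finger_force: 68.5
```

move_arm(moves=[[5,-20,0,0.02],[11,-55,0,0.05],[18,-95,0,0.08],[25,-135,0,0.12],[32,-175,0,0.16],[39,-215,0,0.2],[46,-250,0,0.23],[52,-272,0,0.246],[54,-280,0,0.246],[54,-280,0,0.246],[54,-280,0,0.246]])

```text
clock: 7.15
position: [0.5013, 0.0119, 0.3192]
tool_rot: [-3.141, -0.0, 1.657]
force: [0.6, 0.4, -4.0]
grip_width: 0.013
finger_force: 68.4
```

```bash
cat > m.py <<'E'
from h import *
import sys
W=cam("wrist"); s=monitor.observe(); im=grab_frame("wrist"); cv2.imwrite(f"pics/{sys.argv[1]}.png",im)
zo=s["position"][2]-.1445+.012; print(s["clock"],s["position"],s["tool_rot"],"origin z",zo,s["grip_width"])
m=cv2.inRange(cv2.cvtColor(im,cv2.COLOR_BGR2HSV),(18,140,90),(34,255,255))
c=max(cv2.findContours(m,0,2)[0],key=cv2.contourArea); print(cv2.boundingRect(c))
y0=cv2.boundingRect(c)[1]; pts=c[:,0][c[:,0,1]<y0+45].astype(np.float32)
cen,r=cv2.minEnclosingCircle(pts); print(cen,r)
e=plane(W,cen,zo+.133)[0]; print("eye",e)
for n in("scene","side"): cv2.imwrite(f"pics/{sys.argv[1]}_{n}.png",grab_frame(n))
E
python3 m.py w2; python3 - <<'E'
import cv2,numpy as np
a=cv2.imread("pics/w2.png");b=cv2.imread("pics/w2_scene.png");c=cv2.imread("pics/w2_side.png")
cv2.imwrite("pics/c2.png",np.hstack([cv2.resize(a,(400,300)),b[100:400,220:420],c[60:360,200:400]]))
E
```

```text
7.15 [0.50127923 0.01187196 0.31919624] [-3.14134735e+00 -3.47638135e-04  1.65698100e+00] origin z 0.18669624469468385 0.012993587655467
(256, 29, 127, 400)
(319.5, 72.5) 59.502201080322266
eye [0.49381824 0.09744072 0.31969624]
```

View pics/c2.png

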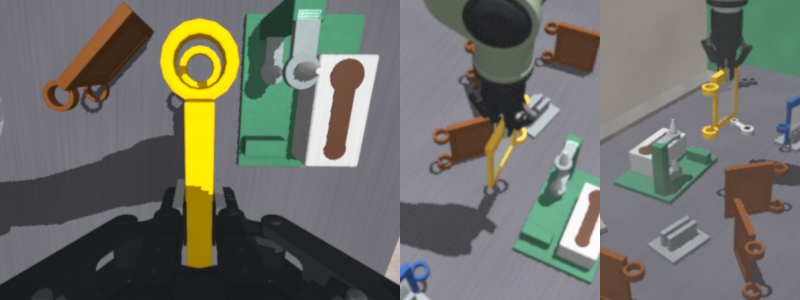

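The picture shows the guard held upright over free table, with the stand at right (upper pin at wrist crop (300,70)). I'll refine the ring centre and check the tilt.

```bash
python3 - <<'E'
from h import *
W=cam("wrist"); im=cv2.imread("pics/w2.png")
A,B=cam("scene"),cam("side")
e=plane(W,(319.5,29+63.5),.3197)[0]; print("eye",e)
print("pred upper top",proj(W,e),"lower top",proj(W,[e[0],e[1],.205]),"lower bottom",proj(W,[e[0],e[1],.187]))
o=[cv2.resize(im[20:165,240:400],None,fx=3.4,fy=3.4,interpolation=2)]
a=cv2.imread("pics/w2_side.png")[125:205,295:355]; o.append(cv2.resize(a,None,fx=4,fy=6.15,interpolation=2))
h=min(x.shape[0] for x in o); cv2.imwrite("pics/c3.png",np.hstack([x[:h] for x in o])); print([x.shape for x in o])
for n,C in(("scene",A),("side",B)): print(n,proj(C,e),proj(C,[e[0],e[1],.205]))
E
```

```text
eye [0.49446062 0.09139395 0.3197    ]
pred upper top [319.5  92.5] lower top [319.11319373 104.38266404] lower bottom [319.0836089  105.29150794]
[(493, 544, 3), (492, 240, 3)]
scene [339.58292125 199.59402436] [337.55709014 232.62276487]
side [309.32184984 145.71806753] [309.51375648 189.15136297]
```

View pics/c3.png

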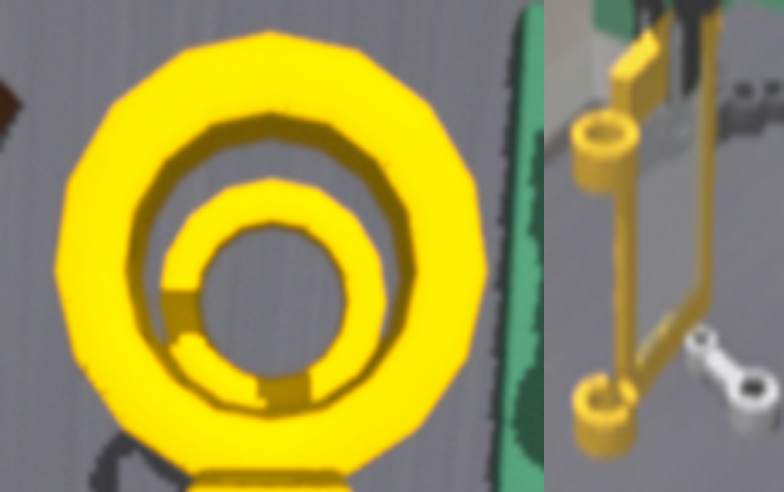

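No visible tilt. The eye axis sits at TCP + (-7, +78) mm, i.e. at (494.4, 90). I'll lower 75 mm, go in level, then check.

move_arm(moves=[[0,0,-20,0],[0,0,-50,0],[0,0,-70,0],[0,0,-75,0],[10,1,-75,0],[30,2,-75,0],[55,4,-75,0],[80,5,-75,0],[100,6,-75,0],[112,7,-75,0],[112,7,-75,0],[112,7,-75,0]])

```text
clock: 8.8
position: [0.6132, 0.0176, 0.2446]
tool_rot: [3.141, 0.0, 1.656]
force: [2.3, -2.1, -5.3]
grip_width: 0.0132
finger_force: 68.7
```

```bash
python3 m.py w3; python3 - <<'E'
import cv2,numpy as np
a=cv2.imread("pics/w3.png");b=cv2.imread("pics/w3_scene.png");c=cv2.imread("pics/w3_side.png")
r=lambda x:cv2.resize(x,(260,440),interpolation=2)
cv2.imwrite("pics/c4.png",np.hstack([cv2.resize(a[10:190,240:400],(260,293),interpolation=2).copy() if 0 else r(cv2.copyMakeBorder(a[10:190,250:390],0,57,0,0,0)),r(b[190:325,340:420]),r(c[130:265,230:310])]))
E
```

```text
8.8 [0.6132363  0.0176022  0.24456241] [3.14136982e+00 2.88791875e-04 1.65562085e+00] origin z 0.11206240817657127 0.01322838861556293
(256, 30, 128, 399)
(319.5, 73.0) 59.500099182128906
eye [0.6059042  0.10303527 0.24506241]
```

View pics/c4.png

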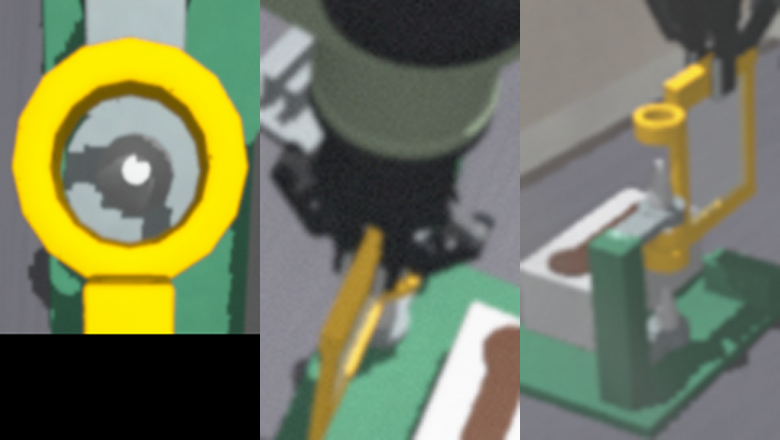

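The pin tip shows bright inside the upper ring's bore at wrist pixel (323,101); the lower eye is between the two pins in the side view. I'll compute the residual offset.

```bash
python3 - <<'E'
from h import *
W=cam("wrist"); im=cv2.imread("pics/w3.png")
r=im[70:135,285:355]; m=cv2.inRange(r,(215,215,215),(255,255,255)); M=cv2.moments(m,True); t=(285+M["m10"]/M["m00"],70+M["m01"]/M["m00"]);print(t,M["m00"])
e=plane(W,(319.8,97.5),.245)[0]; 
print("eye",e,"pin",plane(W,t,.203)[0])
E
```

```text
(322.6115107913669, 101.55395683453237) 139.0
eye [0.60655345 0.09606535 0.245     ] pin [0.60778939 0.096513   0.203     ]
```

move_arm(moves=[[1,0,-4,0],[1,0,-12,0],[1,0,-20,0],[1,0,-28,0],[1,0,-35,0],[1,0,-41,0],[1,0,-45,0],[1,0,-45,0]])

```text
clock: 9.95
position: [0.6144, 0.0176, 0.1988]
tool_rot: [-3.141, 0.0, 1.656]
force: [1.7, -4.4, -7.8]
grip_width: 0.0128
finger_force: 68.5
```

move_arm(moves=[[0,0,-3,0],[0,0,-6,0],[0,0,-9,0],[0,0,-12,0],[0,0,-14,0],[0,0,-16,0],[0,0,-16,0],[0,0,-16,0]])

```text
clock: 10.95
position: [0.6146, 0.0175, 0.1833]
tool_rot: [3.141, 0.0, 1.655]
force: [1.3, -4.9, -3.7]
grip_width: 0.0128
finger_force: 68.9
```

move_arm(moves=[[0,0,-1,0],[0,0,-2,0],[0,0,-2,0],[0,0,-2,0]])

```text
clock: 11.45
position: [0.615, 0.0173, 0.1822]
tool_rot: [3.14, 0.001, 1.655]
force: [-0.8, -7.5, 8.5]
grip_width: 0.0132
finger_force: 70.7
```

Contact on the shoulders: the force rose to +8.5 N at origin z ≈ 50 mm. I'll open the gripper and rise.

move_arm(moves=[[0,0,1,0],[0,0,1,0],[0,0,1,0],[0,0,1,0],[0,0,1,0],[0,0,1,0]], gripper=0.7)

```text
clock: 12.2
position: [0.6145, 0.0178, 0.1822]
tool_rot: [-3.141, -0.0, 1.656]
force: [0.6, 0.2, -0.2]
grip_width: 0.0598
finger_force: 0.0
```

move_arm(moves=[[0,0,10,0],[0,0,30,0],[0,0,60,0],[0,0,90,0],[0,0,120,0],[0,0,140,0],[0,0,140,0],[0,0,140,0]])

```text
clock: 13.2
position: [0.6143, 0.0177, 0.3219]
tool_rot: [-3.141, 0.0, 1.656]
force: [0.8, 0.6, -1.0]
grip_width: 0.0596
finger_force: 0.0
```

```bash
python3 - <<'E'
from h import *
W=cam("wrist"); s=monitor.observe(); a=grab_frame("wrist");b=grab_frame("scene"); c=grab_frame("side")
m=cv2.inRange(cv2.cvtColor(a,cv2.COLOR_BGR2HSV),(18,140,90),(34,255,255))
k=max(cv2.findContours(m,0,2)[0],key=cv2.contourArea); x,y,w,h=cv2.boundingRect(k); print(x,y,w,h)
rw=np.array([[np.nonzero(m[r])[0].mean(),r] for r in range(y+w+20,y+h-10,5)]); q=plane(W,rw,.2); print("yaw",-np.arctan(np.polyfit(q[:,1],q[:,0],1)[0]))
print("eye",plane(W,(x+w/2,y+w/2),.183)[0],s["clock"],s["force"])
cv2.imwrite("pics/c5.png",np.hstack([cv2.resize(a,(400,300)),b[180:480,250:450],c[80:380,200:400]]))
E
```

```text
290 81 61 236
yaw 0.08279409064048093
eye [0.60856659 0.09400884 0.183     ] 13.2 [ 0.80522671  0.59962615 -0.97622635]
```

View pics/c5.png

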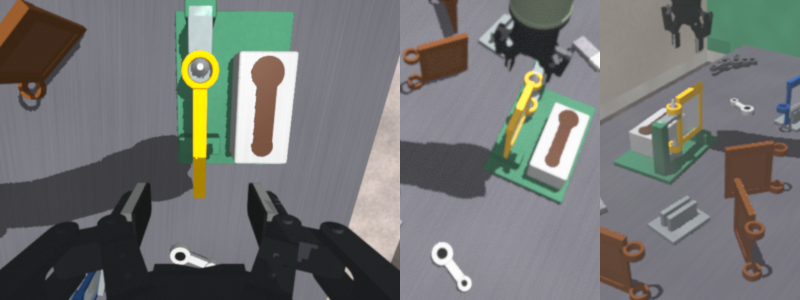

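The picture shows the guard hanging on both pins (ring around the pin at crop (200,69)), closed at yaw 0.083, with the gripper clear and the rod untouched.

```bash
python3 -c "
from workcell import bot; print(bot.job_done())"
```

```text
the job is handed in; nothing more can be done
None
```

The yellow guard is on both pins of the stand, fully down and closed (measured yaw 0.083 rad, matching the stand), the gripper is clear, the blue guard and rod were not touched, and the job is handed in at about 13 s, with no verdict returned.

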